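# Refit the gear-case cover of a bamboo strip planer

## Robot

A 6-joint arm with a two-finger parallel gripper is mounted at the origin on the work surface. World frame = base frame: x ahead of the robot, y to its left, z up, the work surface at z = 0. Lengths are in mm, angles in rad, forces in N, time in s.
With the tool pointing down it reaches from about 350 to 975 mm from the base axis. Payload 7.1 kg.
Tool frame: the origin (TCP) lies at the centre of the arm's flange, where the gripper is bolted on; the fingertips stand 182 mm ahead of it and the grasp point (between the pads) lies 163 mm ahead of it; z points along the fingers, y is the line along which they close (so a half turn about z gives the same grasp; the last joint's range is limited). The gripper opens to 88 mm and grips with 3 to 60 N. Pads are 20 mm wide; open, the fingers measure 115 mm over their backs; the gripper's body (75 mm by 178 mm) begins 61 mm behind the grasp point.
Start: joints at [-1.25, 0.423, 1.63, -0, 1.089, -0.019], TCP at [208.329, -589.241, 404.675] pointing down, gripper open.
Joint ranges: [-3, 3], [-0.9, 2.11], [0.09, 2.58], [-1.31, 4.45], [0.11, 2.69], [-2.54, 2.54]. Speed limits (rad/s): [2.39, 2.39, 3.01, 3.14, 3.14, 3.14].

## Interface

Orientations are given as a rotation vector (axis times angle).
In Python, from workcell import readout, get_image, ctrl gives the robot as it stands.
- The arm moves only by the tool step_arm, never from a script. Its argument "targets" is a list that holds one entry, the list of rows, each a list of 7 numbers: the shift along the world's x, y, z as a fraction of full scale, then the turn, a rotation vector about the world's x, y, z as a fraction of full scale, then the opening, from 0 (shut) to 1 (fully open). In form: [[[dx, dy, dz, wx, wy, wz, claw], ...]]. A call has exactly 5 rows; each row shifts and turns the commanded pose from where the row before left it; what a row does not reach is not made up. Full scale, the value 1, is 0.05 m for a shift and 4 degrees for a turn. A row lasts 1/8 s, in which the tool goes at most 62.5 mm and 10.7 degrees, less where a joint would pass 70% of its speed; a pose out of reach is approached as far as the arm can. A call with a number of a shift or a turn outside -1 to 1 is refused whole. A call with a gripper value outside its range is refused whole. The fingers move at their own pace and stop on an object; the grip force is fixed at half the most. Time passes only in rows, so rows that do not move let the fingers close, or fill a call up. It gives the time, the measured TCP pose, the force, the opening and the grip force at its end, in the units of the state.
- readout.get_obs(): the state, without advancing time (a new reading comes with each control period).
- get_image(name): name is "scene" or "top" or "wrist"; returns a dict with "pixels" (420x560x3 uint8, red, green, blue), "intrinsics" (3x3 intrinsics, pixels), "extrinsics" (4x4, takes a point from world to camera coordinates). Camera axes: x right, y down, z forward; pixel columns grow to the right and rows downward; lengths in mm; the calibration is good to about 2 mm. A picture is of the moment at which its call begins. There is no depth.
- ctrl.close_job(): hands the job in; it is judged then, once.
The state is a dict: "t": time; "qpos": joint angles; "qvel": joint speeds; "joint_torque": joint torques, N m; "ee_pos": TCP position; "orientation": TCP orientation; "ft_force": force on the tool from outside, world axes, zero at the start; "moment": the same for the moment, N m; "width": finger opening in mm; "grasp_force": force on a finger pad.
Only numpy, scipy, OpenCV 4.12 (cv2) and the standard library are available. Lean on these libraries where they do the work, as an engineer would, in place of code of your own. Each camera call takes 0.05 s, during which the arm holds its last target. There are 200 camera calls.

## Task

The gear-case cover of the bamboo strip planer lies on the bench: please put it back for me. First turn the quarter-turn fastener on the machine until the slot in its wing head points across the frame, in line with the index marks, so that the head will pass through the oblong slot in the cover; then take the cover, which has a bar handle, fit it over the head squarely onto the frame, press it flat against the frame and keep holding it there. Finish while still pressing it firmly home against the ejector spring, so that I can lock the fastener, and leave the knife, the tin and the bamboo cup where they are.

Things in the scene. Friction and masses are not known exactly. Their poses are not given: they have to be found in the camera images.
- frame: level steel frame round the gear-case opening of the grey bench-top strip planer (fixed): flat rim 180 x 110 mm, top 101 mm above the bench. This point: centre of the flat top. x along the 180 mm side towards the fastener's end; y towards the tall roller head, its nearest wall 126 mm to +y of this point and 124 mm (handwheel 149) higher than the frame. Opening from x = -70 to +20 mm.
- frame_fastener (a point): fixed point on the frame's top where the fastener's axis comes through, 55 mm along the frame's x axis from its centre. Axes as the frame's. Round it lies the ejector: a sprung steel ring, 30 mm outside diameter, 4 mm proud of the frame, that the cover must push down flush (3.5 N at rest, 5 N when flush); it lifts that end of the cover when let go.
- fastener_head (a point): steel wing head of the quarter-turn fastener, 36 x 14 mm with upright sides, from 6.5 to 26.5 mm above the frame (top 6 mm narrowed to 32 x 10.5 as a lead-in), a dark screw slot lengthwise along its top. This point: on the turning axis, 16.5 mm above the frame; its axes turn with the head: y along the head's length, x across it, z up.
- fastener (a joint): angle of the fastener, rad. 0: the head's length lies along the frame's y axis, in line with the two dark index marks on the frame, so that the cover's slot passes over it; grows anticlockwise seen from above. Travel -0.25 to 1.6, no stop at 0; stays where it is left (friction 0.06 N m).
- cover: the loose cover, aluminium plate 180 x 110 x 4 mm, 0.2 to 0.4 kg, lying flat on the bench with its handle up. Origin at the centre of its underside; x along the 180 mm side towards the slotted end, y along the 110 mm side, z up. Fitted, its origin and axes coincide with the frame's. A steady push of 10 to 15 N down on the handle holds it home.
- cover_handle (a point): middle of the cover's steel bar handle: a 12 x 12 mm square bar, 90 mm long along the cover's y axis, on a post (12 mm square) 39 mm to either side of this point. This point is the bar's centre, 42 mm above the cover's underside, over its middle; 32 mm clear beneath the bar.
- cover_slot (a point): centre of the oblong slot through the cover, on its underside, 55 mm along the cover's x axis from its origin. The slot is 44 mm long along the cover's y axis and 20 mm wide along x.
- knife: bystander: bamboo splitting knife, 285 mm long, wooden handle, lying flat on the bench. Origin on its underside, where the handle meets the blade.
- tin: bystander: steel tin, 74 mm diameter, 100 mm high, standing. Origin at the centre of its underside.
- bamboo_cup: bystander: open bamboo cup, 68 mm diameter, 80 mm high, standing. Origin at the centre of its underside.

How it is judged:
By the outcome, as a careful person would: the job done as asked, in the order asked, and still so for the second after the job is handed in, while the arm keeps its last pose, push and grip.
It also fails if it takes over 54 s, if anything falls off the work surface, if the arm or the gripper's body presses on something with over 40 N, if the wrist force passes 120 N, or if a joint passes its speed limit or range.

## Working session

There is one attempt and no reset: what is moved stays moved. The work goes in short steps, Python scripts to look and compute and a tool call to move; the robot and the scene stay as the last step left them, time stands still between calls to the robot, and variables do not carry over. Pictures are saved under pics/ and viewed, at most 11 in all, crops included, and the job is handed in when it is done.

Besides the shell and the picture viewer there is one more tool, called after "Request:" as a command line: name --argument value ..., lists and objects as JSON in quotes. step_arm: Moves the arm, as the interface text tells. Shift numbers are shares of 0.05 m and turn numbers shares of 4 degrees, none past 1 either way. Its arguments: {"type":"object","properties":{"targets":{"type":"array"}},"required":["targets"]}

```bash
mkdir -p pics; cat > h.py <<'E'
import numpy as np, cv2
from workcell import readout, get_image, ctrl
def snap(n,f):
    d=get_image(n); cv2.imwrite(f'pics/{f}.png',d['pixels'][:,:,::-1]); np.savez(f'pics/{f}.npz',K=d['intrinsics'],E=d['extrinsics'],p=d['pixels']); return d
def load(f): return np.load(f'pics/{f}.npz')
def ray(d,u,v):
    K=d['K'];E=d['E'];R=E[:3,:3];c=-R.T@E[:3,3]; r=R.T@np.linalg.inv(K)@np.array([u,v,1.]); return c,r/np.linalg.norm(r)
def plane(d,u,v,z):
    c,r=ray(d,u,v); return c+r*(z-c[2])/r[2]
def tri(d1,p1,d2,p2):
    c1,r1=ray(d1,*p1);c2,r2=ray(d2,*p2)
    s=np.linalg.lstsq(np.c_[r1,-r2],c2-c1,rcond=None)[0]; a=c1+s[0]*r1;b=c2+s[1]*r2; return (a+b)/2,np.linalg.norm(a-b)
def proj(d,P):
    q=d['E'][:3,:3]@np.array(P,float)+d['E'][:3,3]; q=d['K']@q; return q[:2]/q[2]
E
python3 - <<'E'
from h import *
for n in ['scene','top','wrist']:
    snap(n,n+'0'); d=load(n+'0'); print(n, -d['E'][:3,:3].T@d['E'][:3,3])
a=load('scene0')['p'];b=load('top0')['p']
print(readout.get_obs())
E
```

```text
scene [1320.48158256  239.37246526  887.28740821]
top [ 332.40204834 -177.50775422 1260.52799193]
wrist [ 269.65015111 -567.6210081   384.22373661]
{'t': 0.15, 'qpos': array([-1.25001309e+00,  4.23681586e-01,  1.63047907e+00, -1.04761595e-05,
        1.08858539e+00, -1.90320327e-02]), 'qvel': array([ 0.00263749, -0.00180617,  0.00013245, -0.00054872,  0.0005573 ,
        0.00084494]), 'joint_torque': array([ 3.78404675e-04, -5.44982672e+01, -2.73918790e+01,  6.44251378e-02,
        2.04688695e-02, -9.62189006e-05]), 'ee_pos': array([ 208.26065489, -589.06549019,  404.08387932]), 'orientation': array([-3.09523114e+00, -5.31030975e-01,  2.86617429e-04]), 'ft_force': array([-0.68810393, -0.48838962, -0.3591163 ]), 'moment': array([ 0.04366765,  0.02513258, -0.05920491]), 'grasp_force': 0.0, 'width': 87.85558639224845}
```

View pics/top0.png

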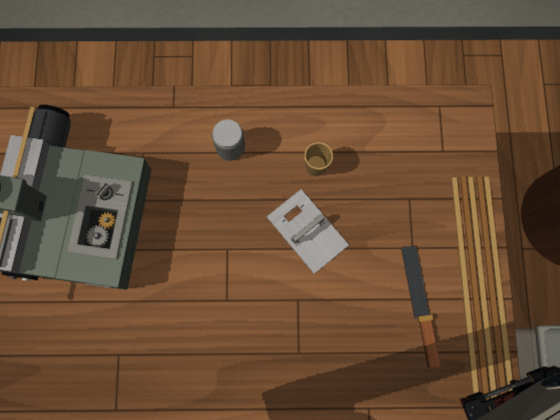

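View pics/scene0.png

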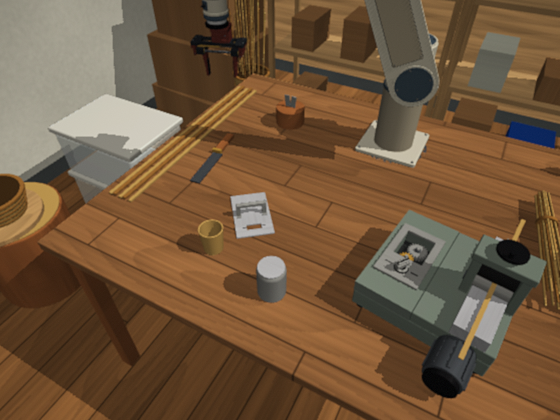

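The top view shows the frame at about (100,217) with the head at (107,192), the cover at (307,231) and its handle near (308,229). The tin is at (228,138), the cup at (318,158) and the knife at (420,305). The scene view shows the frame at (410,252) and the cover at (252,213). Next I'll look at a close-up crop.

```bash
python3 - <<'E'
from h import *
t=load('top0');s=load('scene0')
A=cv2.resize(t['p'][160:270,60:150],None,fx=4.2,fy=4.2,interpolation=cv2.INTER_CUBIC)
B=cv2.resize(t['p'][180:280,260:355],None,fx=4.2,fy=4.2,interpolation=cv2.INTER_CUBIC)
C=cv2.resize(s['p'][205:295,360:455],None,fx=4.2,fy=4.2,interpolation=cv2.INTER_CUBIC)
im=np.zeros((600,800,3),np.uint8)
A=cv2.resize(t['p'][165:265,65:140],None,fx=4,fy=4,interpolation=cv2.INTER_CUBIC)
C=cv2.resize(s['p'][210:290,365:450],None,fx=4,fy=4,interpolation=cv2.INTER_CUBIC)
im[:400,:300]=A; im[:320,320:660]=C
cv2.imwrite('pics/c1.png',im[:410,:,::-1])
for n,d in (('t',t),('s',s)):
    K=d['K'];print(n,K[0,0])
# cover plate quads
for f,roi in (('top0',(180,285,260,355)),('scene0',(185,245,222,280))):
    d=load(f);a,b,c,e=roi;p=d['p'][a:b,c:e];hsv=cv2.cvtColor(p,cv2.COLOR_RGB2HSV)
    m=((hsv[...,1]<60)&(hsv[...,2]>110)).astype(np.uint8)
    cs,_=cv2.findContours(m,cv2.RETR_EXTERNAL,2);k=max(cs,key=cv2.contourArea)
    h=cv2.convexHull(k);q=cv2.approxPolyDP(h,5,True).reshape(-1,2)+[c,a]
    print(f,q.tolist()); 
    for z in (4,): print([plane(d,u,v,z)[:2].round(1).tolist() for u,v in q])
E
```

```text
t 527.811481393904
s 416.63611247398654
top0 [[301, 189], [348, 244], [315, 272], [267, 217]]
[[669.4, -255.0], [531.8, -365.9], [464.8, -284.7], [599.5, -171.0]]
scene0 [[263, 192], [274, 232], [236, 237], [230, 197]]
[[465.2, -279.9], [601.8, -164.9], [670.1, -251.4], [534.9, -359.9]]
```

View pics/c1.png

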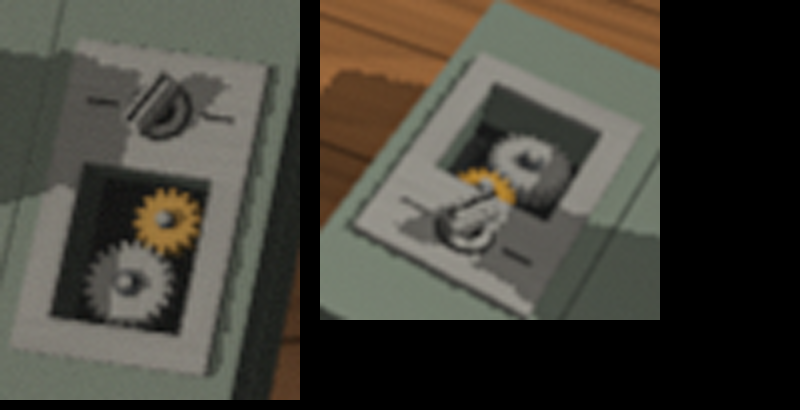

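The crop (4x) shows, in the top view, frame corners near (80,40), (270,65), (208,375) and (10,348). The index marks are at (103,101) and (218,119), and the head slot runs from (130,115) to (170,78), which puts the fastener at roughly 50° anticlockwise.

```bash
python3 - <<'E'
from h import *
from scipy.spatial.transform import Rotation as Ro
t=load('top0');s=load('scene0')
T=np.array([(80,40),(270,65),(208,375),(10,348),(103,101),(218,119)])/4+[65,165]
S=np.array([(540,315),(350,228),(480,55),(640,125),(517,257),(412,205)])/4+[365-80,210]
P=[]
for a,b in zip(T,S):
    p,e=tri(t,a,s,b); P.append(p); print('frame',p.round(1),round(e,1),plane(t,*a,101)[:2].round(1))
Q=np.array([plane(t,*a,101) for a in T])
print('centre',Q[:4].mean(0)); x=(Q[0]+Q[1]-Q[2]-Q[3])/2; y=(Q[0]+Q[3]-Q[1]-Q[2])/2
print('sizes',np.linalg.norm(x),np.linalg.norm(y),'yaw',np.degrees(np.arctan2(x[1],x[0])),np.degrees(np.arctan2(-y[0],y[1])))
h=[plane(t,a/4+65,b/4+165,127.5) for a,b in((130,115),(170,78))];print('head',h,np.degrees(np.arctan2(-(h[0]-h[1])[0],(h[0]-h[1])[1])))
c=np.array([[669.4,-255.0],[531.8,-365.9],[464.8,-284.7],[599.5,-171.0]]);x=(c[0]+c[3]-c[1]-c[2])/2
print('cover',c.mean(0),np.linalg.norm(x),np.degrees(np.arctan2(x[1],x[0])))
o=readout.get_obs();print(Ro.from_rotvec(o['orientation']).as_matrix().round(3))
w=load('wrist0');print(w['E'][:3,:3].round(3),w['K'][0,0])
E
```

```text
frame [678.9 250.5  97.1] 12.7 [679.1 242.6]
frame [665.2 137.9  93.8] 4.2 [663.7 133.9]
frame [486.7 165.3  93.6] 7.0 [486.7 159.7]
frame [502.5 273.5  96.7] 4.3 [502.4 269.6]
frame [643.3 231.4  97.8] 5.8 [643.1 227.3]
frame [632.8 165.5  96.3] 4.6 [632.2 161.8]
centre [582.95713451 201.45465896 101.        ]
sizes 178.82839012423383 110.40522207721905 yaw -8.465656695893614 -8.083169472956449
head [array([627.91488181, 202.6573722 , 127.5       ]), array([648.97062226, 181.81838455, 127.5       ])] 45.29643132495081
cover [ 566.375 -269.15 ] 176.48827864762015 39.516683764058705
[[ 0.943  0.333 -0.   ]
 [ 0.333 -0.943  0.001]
 [ 0.    -0.001 -1.   ]]
[[ 0.332 -0.943 -0.001]
 [-0.915 -0.323  0.241]
 [-0.228 -0.079 -0.971]] 367.615094233405
```

Request:
step_arm --targets '[[[0.286,0.522,0,0,0,0.966,1],[0.286,0.522,0,0,0,0.966,1],[0.286,0.522,0,0,0,0.966,1],[0.286,0.522,0,0,0,0.966,1],[0.286,0.522,0,0,0,0.966,1]]]'

```text
t: 0.78
ee_pos: [280.1, -457.8, 404.5]
orientation: [-2.962, -1.046, 0.0]
ft_force: [0.8, -0.2, 0.3]
width: 88.0
grasp_force: 0.0
```

Request:
step_arm --targets '[[[0.286,0.522,0,0,0,0.966,1],[0.286,0.522,0,0,0,0.966,1],[0.286,0.522,0,0,0,0.966,1],[0.286,0.522,0,0,0,0.966,1],[0.286,0.522,0,0,0,0.966,1]]]'

```text
t: 1.4
ee_pos: [351.6, -327.3, 404.6]
orientation: [-2.744, -1.528, 0.0]
ft_force: [0.4, -0.6, -0.6]
width: 88.0
grasp_force: 0.0
```

Request:
step_arm --targets '[[[0.286,0.522,0,0,0,0.966,1],[0.286,0.522,0,0,0,0.966,1],[0.286,0.522,0,0,0,0.966,1],[0.286,0.522,0,0,0,0.966,1],[0.286,0.522,0,0,0,0.966,1]]]'

```text
t: 2.02
ee_pos: [423.1, -196.8, 404.6]
orientation: [-2.449, -1.967, 0.0]
ft_force: [-0.3, -1.1, 0.3]
width: 87.8
grasp_force: 0.0
```

Request:
step_arm --targets '[[[0.286,0.522,0,0,0,0.966,1],[0.286,0.522,0,0,0,0.966,1],[0.286,0.522,0,0,0,0.966,1],[0.286,0.522,0,0,0,0.966,1],[0.286,0.522,0,0,0,0.966,1]]]'

```text
t: 2.65
ee_pos: [494.6, -66.3, 404.6]
orientation: [-2.084, -2.351, 0.0]
ft_force: [0.8, -0.6, 0.2]
width: 87.6
grasp_force: 0.0
```

Request:
step_arm --targets '[[[0.286,0.522,0,0,0,0.966,1],[0.286,0.522,0,0,0,0.966,1],[0.286,0.522,0,0,0,0.966,1],[0.286,0.522,0,0,0,0.966,1],[0.286,0.522,0,0,0,0.966,1]]]'

```text
t: 3.28
ee_pos: [566.1, 64.2, 404.5]
orientation: [-1.66, -2.667, 0.0]
ft_force: [0.4, -0.4, -0.3]
width: 87.9
grasp_force: 0.0
```

```bash
python3 - <<'E'
from h import *
snap('wrist','w1')
E
```

Request:
step_arm --targets '[[[0.286,0.522,0,0,0,0.966,1],[0.286,0.522,0,0,0,0.966,1],[0.286,0.522,0,0,0,0.966,1],[0.286,0.522,0,0,0,0.966,1],[0.286,0.522,0,0,0,0.966,1]]]'

```text
t: 3.95
ee_pos: [637.6, 194.2, 404.3]
orientation: [-1.19, -2.907, 0.001]
ft_force: [0.2, 0.2, -0.1]
width: 87.5
grasp_force: 0.0
```

```bash
python3 - <<'E'
from h import *
snap('wrist','w2'); a=load('w1')['p'];b=load('w2')['p']
o=np.hstack([a,b])[:,:,::-1]; cv2.imwrite('pics/w12.png',cv2.resize(o,(800,300),interpolation=cv2.INTER_AREA))
E
```

```text
(no output)
```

View pics/w2.png

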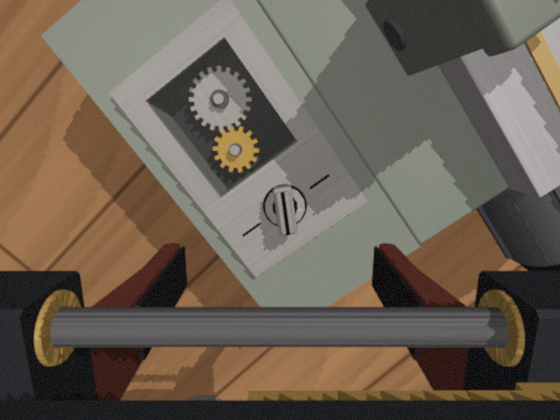

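The wrist view shows the head near (286,210), with its slot running from about (284,190) to (288,232). The index marks are at (250,229) and (320,182), and the frame's end corners are at (255,278) and (367,203).

```bash
python3 - <<'E'
from h import *
d=load('w2');t=load('top0')
m1=plane(d,250,229,101);m2=plane(d,320,182,101);print('marks',m1,m2,(m1+m2)/2,np.degrees(np.arctan2(-(m2-m1)[0],(m2-m1)[1])))
for p in((255,278),(367,203),(230,0),(110,98)):print('corner',plane(d,*p,101)[:2].round(1))
# head: contrasts around; refine slot line as dark pixels
a=plane(d,284,190,127.5);b=plane(d,288,232,127.5);print('slot',a,b,(a+b)/2,np.degrees(np.arctan2(-(a-b)[0],(a-b)[1])))
# height from two views: marks & head centre
print(tri(d,(250,229),t,(119.5,194.75)),tri(d,(320,182),t,(90.75,190.25)),tri(d,(286,211),t,(102.5,189.1)))
print(proj(d,(637.5,194,101)),proj(d,(637.5,194,127.5)))
c=cv2.resize(d['p'][150:290,200:390],None,fx=4,fy=4,interpolation=cv2.INTER_CUBIC);cv2.imwrite('pics/c2.png',c[:,:,::-1])
E
```

```text
marks [633.15972714 164.88998795 101.        ] [644.78221469 230.89665841 101.        ] [638.97097092 197.89332318 101.        ] -9.986302961458774
corner [665.7 137.6]
corner [683.  245.9]
corner [507.7 273.4]
corner [490.4 163.2]
slot [626.02542685 209.62522865 127.5       ] [650.25426551 189.98305181 127.5       ] [638.13984618 199.80414023 127.5       ] 50.96852154346385
(array([633.85079422, 163.42786205,  95.30418928]), np.float64(0.31511178261599804)) (array([646.20360406, 230.68693043,  91.10769227]), np.float64(0.9131846612013812)) (array([641.69998248, 197.38129748, 112.11760876]), np.float64(1.8370157976997066))
[279.63033244 207.94912977] [279.65224415 216.17245626]
```

View pics/c2.png

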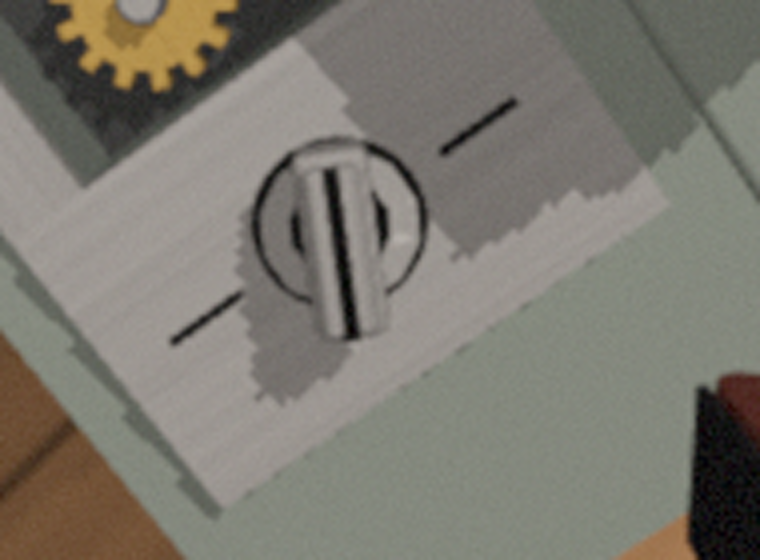

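The crop (4x, offset (200,150)) shows the slot from (332,170) to (350,337). The outer ends of the marks are at (172,343) and (517,100), and the ejector ring is centred at about (340,220).

```bash
python3 - <<'E'
from h import *
d=load('w2');f=lambda u,v,z:plane(d,200+u/4,150+v/4,z)
ang=lambda v:np.degrees(np.arctan2(-v[0],v[1]))
a,b=f(172,343,101),f(517,100,101);print('marks',(a+b)/2,ang(b-a))
print('ring',f(340,220,105)); a,b=f(350,337,127.5),f(332,170,127.5);print('slot',(a+b)/2,ang(b-a),np.linalg.norm(a-b))
o=readout.get_obs()
from scipy.spatial.transform import Rotation as Ro
R=Ro.from_rotvec(o['orientation']).as_matrix();print(o['ee_pos'],R[:,1],np.degrees(np.arctan2(R[1,1],R[0,1])))
E
```

```text
marks [639.48497624 198.27204515 101.        ] -8.678553692616697
ring [638.0994939 199.2746192 105.       ]
slot [639.01911365 198.19390946 127.5       ] 51.623273518775534 31.140473044981086
[638.76749728 196.84921035 404.45934227] [0.69838199 0.7157227  0.00189975] 45.70256418328966
```

Request:
step_arm --targets '[[[0,0,0,0,0,0.6,1],[0,0,-0.4,0,0,0.9,1],[0,0,-0.4,0,0,0,1],[0,0,0,0,0,0,1],[0,0,0,0,0,0,1]]]'

```text
t: 4.62
ee_pos: [637.5, 193.6, 364.8]
orientation: [-1.04, -2.964, 0.0]
ft_force: [0.3, -0.3, -0.3]
width: 87.8
grasp_force: 0.0
```

```bash
python3 - <<'E'
from h import *
from scipy.spatial.transform import Rotation as Ro
for i in range(3):
    o=readout.get_obs();R=Ro.from_rotvec(o['orientation']).as_matrix();print(o['t'],o['ee_pos'],np.degrees(np.arctan2(R[1,1],R[0,1])),R[:,2])
d0=load('w2');print(-d0['E'][:3,:3].T@d0['E'][:3,3])
snap('wrist','w3');d=load('w3');print(-d['E'][:3,:3].T@d['E'][:3,3]); o=readout.get_obs();print(o['ee_pos'])
cv2.imwrite('pics/c3.png',cv2.resize(d['p'][130:330,180:400],None,fx=3,fy=3,interpolation=cv2.INTER_CUBIC)[:,:,::-1])
E
```

```text
4.625 [637.46258956 193.57769373 364.81431406] 51.32926070539784 [-1.19369162e-05  1.31386156e-06 -1.00000000e+00]
4.625 [637.46258956 193.57769373 364.81431406] 51.32926070539784 [-1.19369162e-05  1.31386156e-06 -1.00000000e+00]
4.625 [637.46258956 193.57769373 364.81431406] 51.32926070539784 [-1.19369162e-05  1.31386156e-06 -1.00000000e+00]
[590.97632807 239.57771779 384.58584112]
[586.48447985 233.97033863 345.07941083]
[637.59637477 193.68814334 365.26808849]
```

View pics/c3.png

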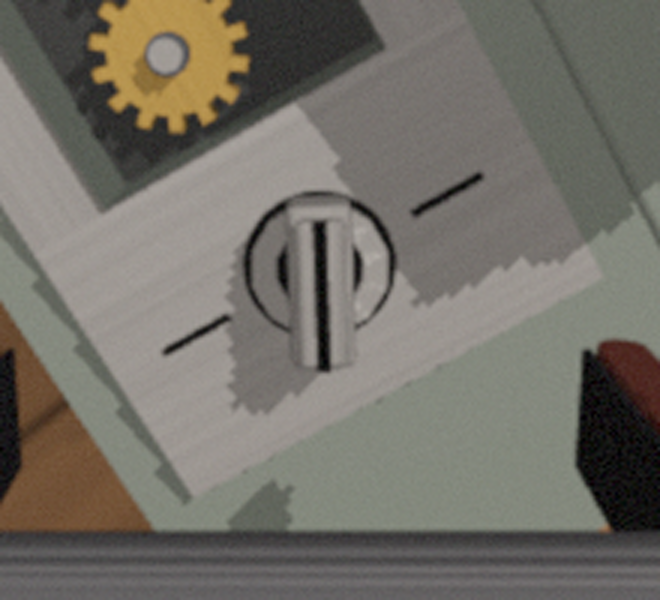

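The crop (3x, offset (180,130)) shows the slot from (321,222) to (325,368). The outer ends of the marks are at (163,353) and (483,175), and the ring is centred at about (320,265). The head lines up with the tool.

```bash
python3 - <<'E'
from h import *
d=load('w3');f=lambda u,v,z:plane(d,180+u/3,130+v/3,z)
ang=lambda v:np.degrees(np.arctan2(-v[0],v[1]))
a,b=f(163,353,101),f(483,175,101);print('marks',(a+b)/2,ang(b-a),np.linalg.norm(a-b))
print('ring',f(320,264,105)); a,b=f(325,368,127.5),f(321,222,127.5);print('slot',(a+b)/2,ang(b-a),np.linalg.norm(a-b))
t=load('top0');print(tri(d,(180+163/3,130+353/3),load('w1'),proj(load('w1'),f(163,353,101))))
print([f(u,v,101)[:2].round(1) for u,v in((190,500),(603,275))])
E
```

```text
marks [639.31976461 198.17282528 101.        ] -8.76959261763588 84.19664748028609
ring [638.15855937 199.0545219  105.        ]
slot [639.05334748 198.56649005 127.5       ] 53.09906813065766 31.188506566466643
(array([632.90139721, 156.56665481, 101.        ]), np.float64(8.436030657126042e-13))
[array([665.5, 137.4]), array([681.6, 247.4])]
```

Request:
step_arm --targets '[[[0.03,0.096,-0.2,0,0,0.4,1],[0,0,-0.4,0,0,0,1],[0,0,-0.45,0,0,0,1],[0,0,-0.4,0,0,0,1],[0,0,0,0,0,0,1]]]'

```text
t: 5.3
ee_pos: [638.0, 198.4, 289.5]
orientation: [-0.996, -2.976, 0.004]
ft_force: [-0.2, 0.1, 0.0]
width: 87.9
grasp_force: 0.0
```

Request:
step_arm --targets '[[[0,0,0,0,0,0,0],[0,0,0,0,0,0,0],[0,0,0,0,0,0,0],[0,0,0,0,0,0,0],[0,0,0,0,0,0,0]]]'

```text
t: 5.92
ee_pos: [638.8, 198.6, 292.4]
orientation: [0.997, 2.979, 0.0]
ft_force: [0.1, -0.1, -1.3]
width: 41.0
grasp_force: 0.0
```

Request:
step_arm --targets '[[[0,0,0,0,0,0,0],[0,0,0,0,0,0,0],[0,0,0,0,0,0,0],[0,0,0,0,0,0,0],[0,0,0,0,0,0,0]]]'

```text
t: 6.55
ee_pos: [638.9, 198.6, 292.2]
orientation: [0.997, 2.979, 0.0]
ft_force: [0.4, 0.6, -0.8]
width: 13.9
grasp_force: 30.0
```

Request:
step_arm --targets '[[[0,0,0,0,0,-1,0],[0,0,0,0,0,-1,0],[0,0,0,0,0,-1,0],[0,0,0,0,0,-1,0],[0,0,0,0,0,-1,0]]]'

```text
t: 7.18
ee_pos: [638.9, 198.7, 292.2]
orientation: [1.502, 2.759, 0.0]
ft_force: [0.3, 0.6, -0.7]
width: 13.8
grasp_force: 30.0
```

Request:
step_arm --targets '[[[0,0,0,0,0,-1,0],[0,0,0,0,0,-1,0],[0,0,0,0,0,-1,0],[0,0,0,0,0,-1,0],[0,0,0,0,0,-1,0]]]'

```text
t: 7.8
ee_pos: [638.9, 198.7, 292.2]
orientation: [1.959, 2.456, 0.001]
ft_force: [0.9, 0.5, -1.0]
width: 13.6
grasp_force: 30.0
```

Request:
step_arm --targets '[[[0,0,0,0,0,-1,0],[0,0,0,0,0,-1,0],[0,0,0,0,0,-1,0],[0,0,0,0,0,-1,0],[0,0,0,0,0,-1,0]]]'

```text
t: 8.43
ee_pos: [639.0, 198.7, 292.2]
orientation: [2.355, 2.079, 0.001]
ft_force: [-0.3, 1.6, -1.1]
width: 13.6
grasp_force: 30.0
```

Request:
step_arm --targets '[[[0,0,0,0,0,-0.4,0],[0,0,0,0,0,0,0],[0,0,0,0,0,0,0],[0,0,0,0,0,0,0.5],[0,0,0,0,0,0,0.5]]]'

```text
t: 9.05
ee_pos: [638.7, 198.4, 292.2]
orientation: [-2.382, -2.049, 0.001]
ft_force: [0.5, 0.5, 0.4]
width: 30.4
grasp_force: 0.0
```

Request:
step_arm --targets '[[[0,0,0.2,0,0,0,1],[0,0,0.5,0,0,0,1],[0,0,0.7,0,0,0,1],[0,0,0.6,0,0,0,1],[0,0,0,0,0,0,1]]]'

```text
t: 9.68
ee_pos: [639.5, 198.7, 395.7]
orientation: [2.38, 2.047, 0.008]
ft_force: [-0.4, 0.2, 0.3]
width: 80.3
grasp_force: 0.0
```

Request:
step_arm --targets '[[[0,0,0,0,0,0,1],[0,0,0,0,0,0,1],[0,0,0,0,0,0,1],[0,0,0,0,0,0,1],[0,0,0,0,0,0,1]]]'

```text
t: 10.3
ee_pos: [638.9, 198.6, 391.9]
orientation: [-2.382, -2.048, 0.0]
ft_force: [-0.2, 0.0, 0.0]
width: 87.8
grasp_force: 0.0
```

```bash
python3 - <<'E'
from h import *
snap('wrist','w4');d=load('w4');print(-d['E'][:3,:3].T@d['E'][:3,3], proj(d,(639,198.5,101)))
cv2.imwrite('pics/c4.png',cv2.resize(d['p'][100:300,170:390],None,fx=3,fy=3,interpolation=cv2.INTER_CUBIC)[:,:,::-1])
E
```

```text
[648.51484325 262.67428556 372.11380582] [279.62722129 211.00118761]
```

View pics/c4.png

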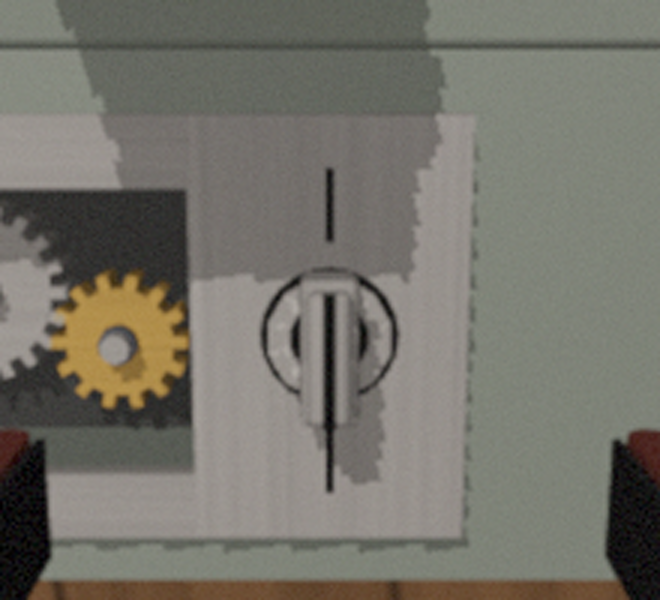

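The fastener slot is now in line with the index marks at u≈329 in the crop, and the tool is aligned with the frame. Next I'll go to the cover.

```bash
python3 - <<'E'
from h import *
d=load('w4');f=lambda u,v,z:plane(d,170+u/3,100+v/3,z)
ang=lambda v:np.degrees(np.arctan2(-v[0],v[1]))
a,b=f(330,491,101),f(330,168,101);print('marks',(a+b)/2,ang(b-a),np.linalg.norm(a-b))
a,b=f(329,425,127.5),f(329,293,127.5);print('slot',(a+b)/2,ang(b-a),np.linalg.norm(a-b))
print('corners',[f(u,v,101)[:2].round(1) for u,v in((465,540),(476,115))])
E
```

```text
marks [639.18790262 197.85460805 101.        ] -8.635155021975281 83.92257607717674
slot [638.99969191 198.47608453 127.5       ] -8.647659971374727 31.323548607981248
corners [array([666.2, 137.3]), array([682.2, 246.6])]
```

Request:
step_arm --targets '[[[-0.118,-0.771,0,0,0,1,1],[-0.118,-0.771,0,0,0,1,1],[-0.118,-0.771,0,0,0,1,1],[-0.118,-0.771,0,0,0,1,1],[-0.118,-0.771,0,0,0,1,1]]]'

```text
t: 10.98
ee_pos: [609.1, 4.6, 392.3]
orientation: [1.987, 2.433, 0.0]
ft_force: [1.0, 0.4, -0.1]
width: 87.8
grasp_force: 0.0
```

Request:
step_arm --targets '[[[-0.118,-0.771,0,0,0,1,1],[-0.118,-0.771,0,0,0,1,1],[-0.118,-0.771,0,0,0,1,1],[-0.118,-0.771,-0.2,0,0,1,1],[-0.118,-0.771,-0.3,0,0,1,1]]]'

```text
t: 11.6
ee_pos: [579.8, -188.2, 367.6]
orientation: [1.534, 2.74, 0.0]
ft_force: [0.1, 0.0, 0.0]
width: 87.9
grasp_force: 0.0
```

Request:
step_arm --targets '[[[-0.118,-0.771,-0.2,0,0,1,1],[-0.118,-0.771,-0.1,0,0,1,1],[0,0,0,0,0,0,1],[0,0,0,0,0,0,1],[0,0,0,0,0,0,1]]]'

```text
t: 12.22
ee_pos: [568.3, -263.0, 352.4]
orientation: [1.342, 2.84, 0.0]
ft_force: [-0.5, 0.5, -0.5]
width: 87.7
grasp_force: 0.0
```

```bash
python3 - <<'E'
from h import *
snap('wrist','w5');d=load('w5');o=readout.get_obs();print(o['ee_pos'],o['orientation'],proj(d,(o['ee_pos'][0],o['ee_pos'][1],46)))
E
```

```text
[ 568.33746279 -263.00581673  352.46365218] [1.34134553e+00 2.84050947e+00 1.82760711e-04] [279.55417336 206.75467495]
```

View pics/w5.png

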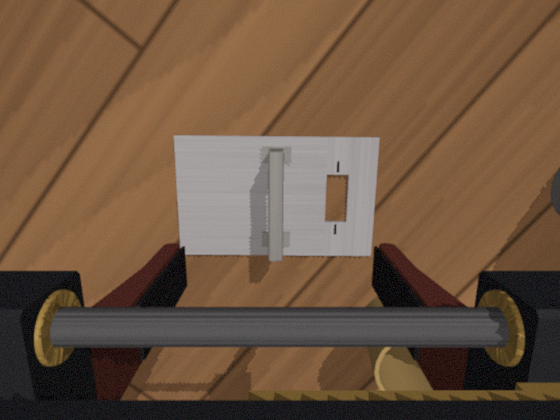

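The wrist view shows the plate corners at (175,136), (378,138), (373,257) and (181,255). The slot is at (336,198) and the bar runs from (276,150) to (275,262).

```bash
python3 - <<'E'
from h import *
d=load('w5');p=d['p'];hsv=cv2.cvtColor(p,cv2.COLOR_RGB2HSV)
m=((hsv[...,1]<50)&(hsv[...,2]>90)).astype(np.uint8);m[268:]=0;m[:,:170]=0;m[:,383:]=0
m=cv2.morphologyEx(m,cv2.MORPH_OPEN,np.ones((3,3)))
cs,_=cv2.findContours(m,cv2.RETR_CCOMP,2);k=max(cs,key=cv2.contourArea)
q=np.array([(175,136),(378,138),(373,257),(181,255)],float)
h=cv2.approxPolyDP(cv2.convexHull(k),6,True).reshape(-1,2);print(h.tolist())
P=np.array([plane(d,*a,4) for a in q]);x=(P[1]+P[2]-P[0]-P[3])/2;y=(P[0]+P[1]-P[2]-P[3])/2
ang=lambda v:np.degrees(np.arctan2(v[1],v[0]))
print('plate',P.mean(0),np.linalg.norm(x),np.linalg.norm(y),ang(x),ang(y)-90)
s=plane(d,336.5,198,4);print('slot',s,s-P.mean(0),np.linalg.norm(s-P.mean(0)),ang(s-P.mean(0)))
# bar edges per row
g=cv2.cvtColor(p,cv2.COLOR_RGB2GRAY)
for r in (165,185,210,235): print(r,g[r,258:294].tolist())
a,b=plane(d,276,150,48),plane(d,275.5,260,48);print('bar',(a+b)/2,np.linalg.norm(a-b),ang(a-b)-90)
# height: bar end centres in top vs wrist
t=load('top0');print([proj(t,(*((a+b)/2)[:2]-[1.6,4.7],48))])
tp=t['p'][200:260,280:340];print(cv2.imwrite('pics/c5.png',np.hstack([cv2.resize(tp,None,fx=6,fy=6),cv2.resize(p[130:265,170:385],None,fx=2,fy=2)[:270].repeat(1,0) if 0 else np.zeros((360,10,3),np.uint8)])[:,:,::-1]))
E
```

```text
[[174, 135], [378, 137], [370, 255], [185, 254]]
plate [ 567.81154237 -266.20427423    4.        ] 179.87245108023015 110.4665213804128 38.777098566355285 39.52401793539835
slot [ 609.34468101 -231.09464028    4.        ] [41.53313864 35.10963395  0.        ] 54.38463019907557 40.20918187226686
165 [162, 159, 145, 123, 119, 124, 124, 122, 120, 119, 112, 118, 135, 143, 144, 139, 143, 146, 145, 144, 138, 138, 138, 133, 123, 122, 147, 159, 160, 149, 133, 144, 160, 158, 158, 158]
185 [119, 124, 118, 119, 124, 122, 120, 118, 121, 115, 106, 116, 134, 143, 142, 139, 143, 145, 145, 141, 136, 137, 139, 132, 120, 137, 157, 159, 157, 155, 156, 155, 157, 156, 153, 155]
210 [121, 122, 121, 121, 123, 124, 120, 123, 137, 140, 125, 114, 134, 141, 141, 141, 142, 141, 140, 140, 136, 135, 136, 132, 121, 140, 158, 159, 159, 158, 158, 159, 159, 157, 157, 156]
235 [117, 116, 122, 118, 100, 104, 101, 104, 104, 95, 99, 118, 132, 137, 140, 137, 138, 136, 135, 136, 135, 135, 136, 131, 117, 121, 134, 135, 137, 134, 137, 141, 151, 159, 156, 157]
bar [ 565.84660339 -264.74763514   48.        ] 89.43325272846378 38.99269487777988
[array([309.04465758, 227.56667172])]
True
```

View pics/c5.png

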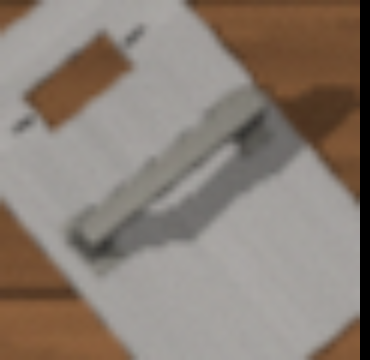

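In the 6x crop of the top view the bar's ends are at about (93,237) and (250,95). That puts its centre at (308.6,227.7), against the predicted (309.0,227.6) for a bar top at 48 mm, so the two views agree on height. Descending to grasp.

Request:
step_arm --targets '[[[-0.026,-0.046,-0.3,0,0,0,1],[0,0,-0.7,0,0,0,1],[0,0,-0.8,0,0,0,1],[0,0,-0.7,0,0,0,1],[0,0,-0.3,0,0,0,1]]]'

```text
t: 12.9
ee_pos: [565.8, -265.6, 209.4]
orientation: [-1.341, -2.837, -0.0]
ft_force: [-0.8, -1.3, 0.8]
width: 87.6
grasp_force: 0.0
```

Request:
step_arm --targets '[[[0,0,-0.14,0,0,0,1],[0,0,0,0,0,0,0],[0,0,0,0,0,0,0],[0,0,0,0,0,0,0],[0,0,0,0,0,0,0]]]'

```text
t: 13.52
ee_pos: [566.9, -266.5, 205.8]
orientation: [1.342, 2.839, -0.0]
ft_force: [-0.2, -0.6, -0.1]
width: 51.2
grasp_force: 0.0
```

Request:
step_arm --targets '[[[0,0,0,0,0,0,0],[0,0,0,0,0,0,0],[0,0,0,0,0,0,0],[0,0,0,0,0,0,0],[0,0,0,0,0,0,0]]]'

```text
t: 14.15
ee_pos: [566.7, -266.3, 205.1]
orientation: [-1.343, -2.84, -0.0]
ft_force: [0.6, -0.3, -0.4]
width: 11.9
grasp_force: 30.0
```

Request:
step_arm --targets '[[[0,0,0.2,0,0,0,0],[0,0,0.5,0,0,0,0],[0,0,0.7,0,0,0,0],[0,0,0.8,0,0,0,0],[0,0,0.7,0,0,0,0]]]'

```text
t: 14.78
ee_pos: [566.4, -266.2, 351.8]
orientation: [-1.343, -2.84, 0.0]
ft_force: [-0.2, -0.6, -3.2]
width: 11.9
grasp_force: 30.0
```

Request:
step_arm --targets '[[[0,0,0.4,0,0,0,0],[0,0.2,0.1,0,0,-0.5,0],[0.02,0.4,0,0,0,-1,0],[0.03,0.5,0,0,0,-1,0],[0.03,0.6,0,0,0,-1,0]]]'

```text
t: 15.4
ee_pos: [570.3, -180.8, 374.5]
orientation: [-1.682, -2.652, 0.001]
ft_force: [0.3, 0.3, -3.7]
width: 11.8
grasp_force: 30.0
```

Request:
step_arm --targets '[[[0.03,0.7,0,0,0,-1,0],[0.03,0.7,0,0,0,-1,0],[0.03,0.7,0,0,0,-1,0],[0.03,0.7,0,0,0,-1,0],[0.03,0.7,0,0,0,-1,0]]]'

```text
t: 16.02
ee_pos: [577.8, -5.2, 374.6]
orientation: [-2.116, -2.32, 0.002]
ft_force: [-0.7, -0.2, -2.9]
width: 11.8
grasp_force: 30.0
```

Request:
step_arm --targets '[[[0.03,0.7,0,0,0,-1,0],[0.03,0.7,0,0,0,-1,0],[0.03,0.7,0,0,0,-1,0],[0.03,0.6,0,0,0,-0.52,0],[0.03,0.5,0,0,0,0,0]]]'

```text
t: 16.65
ee_pos: [585.3, 154.8, 374.5]
orientation: [-2.383, -2.046, 0.002]
ft_force: [0.6, -0.6, -2.9]
width: 12.0
grasp_force: 30.0
```

Request:
step_arm --targets '[[[0,0.4,-0.1,0,0,0,0],[0,0.4,-0.1,0,0,0,0],[-0.01,0.23,-0.1,0,0,0,0],[0,0,0,0,0,0,0],[0,0,0,0,0,0,0]]]'

```text
t: 17.27
ee_pos: [585.3, 204.7, 360.1]
orientation: [2.384, 2.046, -0.001]
ft_force: [-1.1, -0.3, -4.5]
width: 12.0
grasp_force: 30.0
```

```bash
python3 - <<'E'
from h import *
o=readout.get_obs();print(o['ee_pos'],o['orientation'])
snap('wrist','w6');d=load('w6');print(proj(d,(639.1,198.3,127.5)),[proj(d,(o['ee_pos'][0]+54.4,o['ee_pos'][1]-8.3,o['ee_pos'][2]-201))])
E
```

```text
[585.25395402 204.70560717 360.10499449] [ 2.38358360e+00  2.04634671e+00 -6.23283508e-04]
[369.23259407 230.36106164] [array([385.05908873, 250.89567435])]
```

View pics/w6.png

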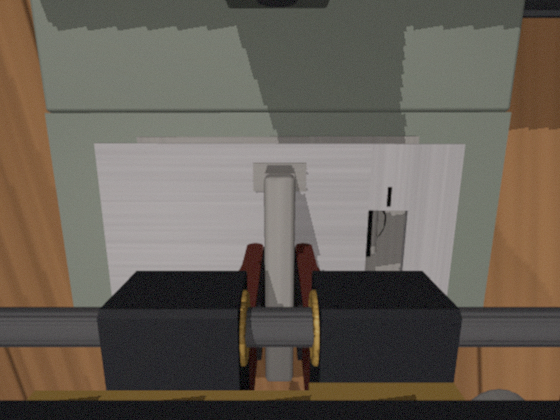

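The wrist view shows the held cover with its far corners at (97,144) and (463,145). The slot spans u 367 to 406 with its far end at v≈210, and part of the ejector ring is visible through it.

```bash
python3 - <<'E'
from h import *
d=load('w6');z=360.1-205+4;tcp=np.array([585.25,205.2])
yaw=np.radians(2*np.degrees(np.arctan2(2.0463,2.3836))-90);X=np.array([np.cos(yaw),np.sin(yaw)]);Y=np.array([-X[1],X[0]]);print('yaw',np.degrees(yaw))
pr=lambda p:np.round([(p[:2]-tcp)@X,(p[:2]-tcp)@Y],1)
for n,u,v,zz in(('c-+',97,144,z),('c++',463,145,z),('slotL',367.5,210,z),('slotR',406,210,z),('barend',279.5,176,z+44),('plate right low',448,300,z),('frame +y edge L',138,138,101),('frame R',417,138,101)):
    print(n,pr(plane(d,u,v,zz)))
E
```

```text
yaw -8.708389905536478
c-+ [-88.4  54.4]
c++ [89.2 53.8]
slotL [44.7 21.4]
slotR [64.2 21.4]
barend [ 0.1 45. ]
plate right low [ 90.9 -28.5]
frame +y edge L [-90.1  55. ]
frame R [87.9 54.8]
```

Request:
step_arm --targets '[[[-0.01,0.02,-0.2,0,0,0,0],[0,0,-0.2,0,0,0,0],[0,0,0,0,0,0,0],[0,0,0,0,0,0,0],[0,0,0,0,0,0,0]]]'

```text
t: 17.95
ee_pos: [584.9, 206.2, 340.5]
orientation: [2.383, 2.047, 0.001]
ft_force: [-0.4, -0.1, -4.4]
width: 11.7
grasp_force: 30.0
```

Request:
step_arm --targets '[[[-0.006,0,-0.08,0,0,0,0],[0,0,-0.08,0,0,0,0],[0,0,-0.08,0,0,0,0],[0,0,-0.08,0,0,0,0],[0,0,-0.08,0,0,0,0]]]'

```text
t: 18.58
ee_pos: [584.4, 206.1, 319.8]
orientation: [-2.383, -2.047, 0.0]
ft_force: [-0.1, -0.3, -3.6]
width: 11.5
grasp_force: 30.0
```

Request:
step_arm --targets '[[[0,0,-0.06,0,0,0,0],[0,0,-0.06,0,0,0,0],[0,0,-0.06,0,0,0,0],[0,0,0,0,0,0,0],[0,0,0,0,0,0,0]]]'

```text
t: 19.2
ee_pos: [584.5, 206.1, 311.2]
orientation: [2.383, 2.047, 0.0]
ft_force: [-0.1, -0.6, -3.7]
width: 11.7
grasp_force: 30.0
```

Request:
step_arm --targets '[[[0,0,-0.04,0,0,0,0],[0,0,-0.04,0,0,0,0],[0,0,-0.02,0,0,0,0],[0,0,0,0,0,0,0],[0,0,0,0,0,0,0]]]'

```text
t: 19.82
ee_pos: [584.6, 206.2, 306.5]
orientation: [2.383, 2.047, 0.001]
ft_force: [-0.5, 0.4, 2.2]
width: 11.8
grasp_force: 30.0
```

Request:
step_arm --targets '[[[0,0,-0.02,0,0,0,0],[0,0,-0.01,0,0,0,0],[0,0,0,0,0,0,0],[0,0,0,0,0,0,0],[0,0,0,0,0,0,0]]]'

```text
t: 20.45
ee_pos: [584.7, 206.2, 306.1]
orientation: [2.383, 2.046, 0.002]
ft_force: [-3.7, -1.2, 12.1]
width: 12.1
grasp_force: 30.0
```

```bash
python3 - <<'E'
from h import *
snap('scene','s7');snap('wrist','w7');d=load('w7');s=load('s7')
a=cv2.resize(s['p'][195:300,340:470],(390,315),interpolation=cv2.INTER_CUBIC);b=cv2.resize(d['p'][:,:],(400,300),interpolation=cv2.INTER_AREA)
im=np.zeros((320,800,3),np.uint8);im[:315,:390]=a;im[:300,400:]=b;cv2.imwrite('pics/c7.png',im[:,:,::-1])
o=readout.get_obs();print(o['t'],o['ee_pos'],o['ft_force'],o['moment'])
E
```

```text
20.55 [584.66826173 206.17510257 306.11260807] [-3.28327429 -1.59131763 10.79262482] [-0.2159402   0.61290117 -0.0178521 ]
```

View pics/c7.png

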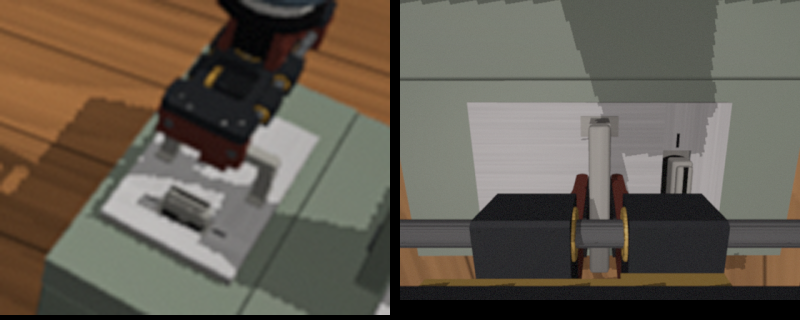

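The left half shows the cover seated on the frame with the head standing up through the slot. The right half (the wrist view at 5/7 scale) shows the cover aligned with the machine and the head inside the slot at about (678,175). I'll check the numbers once before adding the final push.

```bash
python3 - <<'E'
from h import *
d=load('w7');tcp=np.array([584.67,206.18]);yaw=np.radians(-8.67);X=np.array([np.cos(yaw),np.sin(yaw)]);Y=np.array([-X[1],X[0]])
pr=lambda u,v,z:(lambda p:np.round([(p[:2]-tcp)@X,(p[:2]-tcp)@Y],1))(plane(d,u,v,z))
print('corners',pr((470-400)*1.4,102.5*1.4,105),pr((731-400)*1.4,102.5*1.4,105))
g=cv2.cvtColor(d['p'],cv2.COLOR_RGB2GRAY)
for r in (232,245,258): print(r,g[r,355:420].tolist())
print('head exp u, half 7',[proj(d,(*(np.array([639.1,198.2])+X*k+Y*10),z)).round(1).tolist() for k,z in((-7,121.5),(7,121.5),(-5.2,127.5),(5.2,127.5))])
print('slot exp',[proj(d,(*(tcp+X*k+Y*10),105)).round(1).tolist() for k in(45,65)])
E
```

```text
corners [-87.7  55.4] [89.6 55.1]
232 [156, 156, 158, 157, 159, 152, 157, 157, 157, 159, 158, 132, 66, 9, 12, 5, 18, 26, 17, 58, 75, 81, 76, 79, 80, 88, 112, 124, 130, 135, 138, 138, 134, 125, 120, 116, 112, 109, 110, 109, 113, 110, 111, 111, 108, 108, 106, 107, 107, 113, 121, 126, 121, 117, 134, 153, 159, 161, 158, 161, 163, 163, 159, 158, 160]
245 [160, 160, 162, 162, 163, 163, 161, 163, 165, 163, 146, 93, 30, 1, 17, 10, 5, 2, 45, 68, 71, 78, 79, 78, 86, 106, 124, 129, 132, 134, 119, 88, 100, 121, 133, 132, 144, 142, 141, 139, 138, 106, 38, 11, 11, 13, 13, 47, 113, 135, 137, 136, 130, 113, 131, 154, 159, 162, 162, 161, 160, 159, 161, 157, 160]
258 [166, 165, 161, 164, 164, 163, 162, 163, 162, 150, 105, 32, 10, 20, 17, 13, 11, 36, 58, 77, 73, 77, 76, 83, 103, 122, 131, 132, 137, 118, 87, 100, 116, 130, 134, 139, 142, 140, 139, 141, 103, 33, 18, 12, 12, 18, 48, 109, 138, 137, 133, 121, 113, 134, 160, 159, 162, 159, 162, 161, 159, 158, 159, 159, 161]
head exp u, half 7 [[380.9, 242.3], [410.6, 242.2], [388.4, 246.4], [411.3, 246.4]]
slot exp [[366.4, 232.8], [405.2, 232.7]]
```

Request:
step_arm --targets '[[[0,0,-0.006,0,0,0,0],[0,0,0,0,0,0,0],[0,0,0,0,0,0,0],[0,0,0,0,0,0,0],[0,0,0,0,0,0,0]]]'

```text
t: 21.18
ee_pos: [584.6, 206.2, 306.1]
orientation: [2.383, 2.046, 0.002]
ft_force: [-5.0, -0.9, 14.3]
width: 11.3
grasp_force: 30.0
```

Request:
step_arm --targets '[[[0,0,0,0,0,0,0],[0,0,0,0,0,0,0],[0,0,0,0,0,0,0],[0,0,0,0,0,0,0],[0,0,0,0,0,0,0]]]'

```text
t: 21.8
ee_pos: [584.6, 206.2, 306.1]
orientation: [2.383, 2.047, 0.002]
ft_force: [-4.6, -1.4, 13.8]
width: 11.7
grasp_force: 30.0
```

The push is steady at about 14 N with the TCP at 306.1 mm. That is the bench grasp height of 205.1 plus the 101 mm frame, so the cover is flush. Handing in.

```bash
python3 -c "
from workcell import ctrl
print(ctrl.close_job())"
```

```text
the job is handed in; nothing more can be done
None
```

The fastener slot is turned in line with the index marks, and the cover is fitted over the head and sits flat on the frame, held there with a steady push of about 14 N; the arm never touched the knife, tin or cup, and the job was handed in at about 22 s.

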